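# Count to the third gap and push the tin home

### The arm

A 6-joint arm with a two-finger parallel gripper is mounted at the origin on the work surface. World frame = base frame: x ahead of the robot, y to its left, z up, the work surface at z = 0. Lengths are in m, angles in rad, forces in N, time in s.
With the tool pointing down it reaches from about 0.375 to 0.975 m from the base axis. Payload 3.8 kg.
Tool frame: the origin (TCP) lies at the very end of the fingers, on their centre line; the grasp point (between the pads) lies 19 mm behind it; z points along the fingers, y is the direction in which the jaws open and shut (so a half turn about z gives the same grasp; the last joint's range is limited). The gripper opens to 85 mm and grips with 20 to 120 N. Pads are 22 mm wide; open, the fingers measure 114 mm over their backs; the gripper's body (76 mm by 85 mm) begins 54 mm behind the grasp point. The pads swing forward as they close: fully open they stand 13 mm farther back than shut.
Start: joints at [1.231, 0.264, 1.604, -0, 1.274, -0.037], TCP at [0.201, 0.644, 0.231] pointing down, gripper open.
Joint ranges: [-2.63, 2.63], [-0.94, 2.18], [0.31, 2.57], [-1.31, 4.45], [0, 2.66], [-2.55, 2.55]. Speed limits (rad/s): [2.57, 2.57, 3.14, 3.14, 3.14, 3.14].

### API

Orientations are given as a rotation vector (axis times angle).
In Python, from workcell import bot, viewer, finish_job gives the robot as it stands.
- The arm moves only by the tool servo_tool, never from a script. Its argument "plan" is a list that holds one entry, the list of rows, each a list of 6 numbers: the shift along the tool's x, y, z in cm, then the turn, a rotation vector about the tool's x, y, z in degrees. A call has 1 to 20 rows; each row is the pose to reach, as a shift and turn from the pose measured when the call began, along the tool's axes at that moment; what a row does not reach only later rows make up. A row lasts 1/12 s, in which the tool goes at most 41.7 mm and 7.16 degrees, less where a joint would pass 70% of its speed; a pose out of reach is approached as far as the arm can. A call with a gripper value outside its range is refused whole. "claw" is the finger opening in cm, from 0 to 8.54, set as the call begins (left out, the last holds). The fingers move at their own pace and stop on an object; "grip_force" is the grip in N (left out, the last holds). Time passes only in rows, so rows that repeat a pose let the fingers close. It gives the time, the measured TCP pose, the force and the opening at its end, in the units of the state.
- bot.read_state(): the state, without advancing time (a new reading comes with each control period).
- viewer.read_camera(name): name is "scene" or "top"; returns a dict with "color" (384x512x3 uint8, red, green, blue), "fx", "fy", "cx", "cy" (pixels), "k1" (the pictures are not rectified: a ray, as slopes to the right and down, at radius r is drawn at 1 + k1 r^2 times it, then the intrinsics apply), "eye" and "rotation" of the camera in the world. Camera axes: x right, y down, z forward; pixel columns grow to the right and rows downward; lengths in m; the calibration is good to about 2 mm. A picture is of the moment at which its call begins. There is no depth.
- finish_job(): hands the job in, once; it reports no verdict.
The state is a dict: "time": time; "q": joint angles; "joint_vel": joint speeds; "joint_torque": joint torques, N m; "tool_pos": TCP position; "tcp_rot": TCP orientation; "wrist_force": force on the tool from outside, world axes, zero at the start; "torque": the same for the moment, N m; "width": opening from 0.0 (shut) to 1.0 (fully open).
Only numpy, scipy, OpenCV 4.12 (cv2) and the standard library are available. Lean on these libraries where they do the work, as an engineer would, in place of code of your own. Each camera call takes 0.05 s, during which the arm holds its last target.

### The job

Starting at the end of the divider rack where the glass jar stands, run one fingertip (fingers shut) along the top of the rail over the first, second and third gaps, counting every gap whether filled or empty, and stop at the third without touching the rail beyond it. Then push the flat steel tin along the board, lengthwise into that third gap, until it is fully home against the rack's back board. Only push the tin, never pinch or lift it, and leave everything else where it stands; finish with the hand clear.

Things in the scene. Friction and masses are not known exactly. Their poses are not given: they have to be found in the camera images.
- rack: Plywood divider rack fixed on the board, 402 long (y), 84 deep (x), 44 mm high. Origin: centre of its underside; x points away from the robot (within 0.2 rad), y left along the rack, z up. Seven dividers, 6 mm thick, 38 high, at y = 0, +-66, +-132, +-198 mm make six gaps 60 mm clear, centred at y = +165, +99, +33, -33, -99, -165 mm. Two gaps hold a block; the third from either end is empty.
- rack_mouth (a point): Middle of the rack's near edge at board level, at rack x = -45 mm; axes as the rack's. Here, towards the robot, the gaps are open. They have no floor of their own: things slide in on the board, under the rail (42 mm free height), as far as the back board, whose inner face lies 79 mm beyond this point (rack x = +34 mm).
- rail_top (a point): Centre of the upper face of the rack's rail: a flat aluminium bar 402 mm long, 16 wide (x), 7 thick, along y over the front of the dividers; middle line at rack x = -34 mm, upper face 49 mm above the board. Axes as the rack's. It is sprung: pressed, it gives up to 4 mm straight down (1 N to start, 8 N at the bottom). Touch it over the middle 40 mm of a gap, over 0.3 N for 0.1 s.
- jar_center (a point): Clear glass jar with a screw lid, 68 mm in diameter, 89 mm high, standing by one end of the rack, about 265 mm from the rack's centre at either y > 0 or y < 0: the end to count from. The point is its centre, half-way up. Leave it alone.
- tin_center (a point): Flat closed steel tin to push: 105 mm long (its x), 44 wide (y), 26 high, about 0.18 kg, loose and flat on the board between robot and rack, turned up to 0.5 rad from the rack's direction. The point is its centre, half-way up. It slides on the board. Fully home in a gap its centre is at rack x = -18.5 mm and its near end sticks out of the rack, at rack x = -71 mm.
- pump_head: Steel pump head, upright, 70 mm high, about 42 mm across with a bent side lever reaching 45 mm, standing at the other end of the rack from the jar. Origin: centre of its underside. Leave it alone.
- wood_block: Hardwood block 66 x 42 x 30 mm lying in one of the rack's gaps (origin: centre of its underside). Leave it alone.
- cork_block: Cork block 62 x 46 x 28 mm lying in another gap (origin: centre of its underside). Leave it alone.
- turntable: White plastic turntable, 210 mm in diameter, 26 mm high, on the left of the board (origin: centre of its underside). Leave it alone.
- mallet: Short hardwood mallet lying on the right of the board, 213 mm long in all (its x axis, from x = -100 to +113 mm, head at +x, 100 mm wide), 56 mm high (origin: on the board under it). Leave it alone.
- core_remover: Small steel valve core remover, 72 mm long, 15 mm high, lying beyond the rack (origin: on the board under its middle). Leave it alone.

How it is judged:
On the way, in this order (a step that is already met when the one before it is completed fails the run):
1. a finger presses on the rail over the first gap from the jar's end (((y of jar_center in the frame of rack above 0 m and contact force between the fingers and rail_c0 above 0.3 N) or (y of jar_center in the frame of rack below 0 m and contact force between the fingers and rail_c5 above 0.3 N))), for 0.1 s.
2. a finger presses on the rail over the second gap from the jar's end (((y of jar_center in the frame of rack above 0 m and contact force between the fingers and rail_c1 above 0.3 N) or (y of jar_center in the frame of rack below 0 m and contact force between the fingers and rail_c4 above 0.3 N))), for 0.1 s.
3. a finger presses on the rail over the third gap from the jar's end (((y of jar_center in the frame of rack above 0 m and contact force between the fingers and rail_c2 above 0.3 N) or (y of jar_center in the frame of rack below 0 m and contact force between the fingers and rail_c3 above 0.3 N))), for 0.1 s.
4. the tin is home in the third gap from the jar's end (((y of jar_center in the frame of rack above 0 m and y of tin_center in the frame of rack between 0.021 and 0.045 m and x of tin_center in the frame of rack above -0.0245 m and height (world z) of tin_center below 0.018 m and angle between tin_center's own z axis and vertical below 0.1 rad and linear speed of tin below 0.01 m/s) or (y of jar_center in the frame of rack below 0 m and y of tin_center in the frame of rack between -0.045 and -0.021 m and x of tin_center in the frame of rack above -0.0245 m and height (world z) of tin_center below 0.018 m and angle between tin_center's own z axis and vertical below 0.1 rad and linear speed of tin below 0.01 m/s))), for 0.1 s.
At the end, for the whole second after the job is handed in: The tin lies flat and at rest in the third gap counted from the jar's end, its centre within 12 mm of the gap's middle line and its far end within 6 mm of the back board (((y of jar_center in the frame of rack above 0 m and y of tin_center in the frame of rack between 0.021 and 0.045 m and x of tin_center in the frame of rack above -0.0245 m and height (world z) of tin_center below 0.018 m and angle between tin_center's own z axis and vertical below 0.1 rad and linear speed of tin below 0.01 m/s) or (y of jar_center in the frame of rack below 0 m and y of tin_center in the frame of rack between -0.045 and -0.021 m and x of tin_center in the frame of rack above -0.0245 m and height (world z) of tin_center below 0.018 m and angle between tin_center's own z axis and vertical below 0.1 rad and linear speed of tin below 0.01 m/s))); the robot touches nothing.
It fails at once if the rail is touched over the fourth gap ((y of jar_center in the frame of rack above 0 m and contact force between the fingers and rail_c3 above 0.3 N) or (y of jar_center in the frame of rack below 0 m and contact force between the fingers and rail_c2 above 0.3 N)).
It fails at once if the tin is lifted (more than 10 mm) or tipped (more than 0.3 rad) (height (world z) of tin_center above 0.023 m or angle between tin_center's own z axis and vertical above 0.3 rad).
It fails at once if the tin is pinched: fingers press on both its long sides at once (more than 2 N each) (contact force between the fingers and tin_c1 above 2 N and contact force between the fingers and tin_c2 above 2 N).
It fails at once if a bystander is moved more than 15 mm (distance of any of jar_center, pump_head, wood_block, cork_block, turntable, mallet, core_remover from where it was at the start of the episode above 0.015 m).
It also fails if it takes over 64 s, if anything falls off the work surface, if the arm or the gripper's body presses on something with over 40 N, if the wrist force passes 120 N, or if a joint passes its speed limit or range.

## Working session

There is one attempt and no reset: what is moved stays moved. The work goes in short steps, Python scripts to look and compute and a tool call to move; the robot and the scene stay as the last step left them, time stands still between calls to the robot, and variables do not carry over. Pictures are saved under pics/ and viewed, and the job is handed in when it is done.

Besides the shell and the picture viewer there is one more tool, called after "Call:" as a command line: name --argument value ..., lists and objects as JSON in quotes. servo_tool: Moves the arm, as the interface text tells. Its arguments: {"type":"object","properties":{"plan":{"type":"array"},"claw":{"type":"number"},"grip_force":{"type":"number"}},"required":["plan"]}

```bash
mkdir -p pics; cat > h.py <<'E'
import numpy as np, cv2
from workcell import bot, viewer, finish_job
def snap(n,tag):
    c=viewer.read_camera(n); cv2.imwrite(f'pics/{tag}.png',c['color'][:,:,::-1]); 
    np.save(f'pics/{tag}.npy',{k:v for k,v in c.items()},allow_pickle=True); return c
def load(tag): return np.load(f'pics/{tag}.npy',allow_pickle=True).item()
def proj(c,P):
    P=np.atleast_2d(P); R=np.array(c['rotation']); p=(P-np.array(c['eye']))@R
    s=p[:,:2]/p[:,2:]; r2=(s**2).sum(1,keepdims=True); s=s*(1+c['k1']*r2)
    return s*[c['fx'],c['fy']]+[c['cx'],c['cy']]
def unproj(c,uv,z):
    uv=np.atleast_2d(uv).astype(float); d=(uv-[c['cx'],c['cy']])/[c['fx'],c['fy']]; s=d.copy()
    for _ in range(30): s=d/(1+c['k1']*(s**2).sum(1,keepdims=True))
    ray=np.c_[s,np.ones(len(s))]@np.array(c['rotation']).T; e=np.array(c['eye'])
    return e+ray*((z-e[2])/ray[:,2:])
def crop(tag,x0,y0,w,h,k,out):
    im=cv2.imread(f'pics/{tag}.png')[y0:y0+h,x0:x0+w]; cv2.imwrite(f'pics/{out}.png',cv2.resize(im,None,fx=k,fy=k,interpolation=cv2.INTER_CUBIC))
E
python3 - <<'E'
from h import *
for n in('scene','top'):
    c=snap(n,n+'0'); print(n,c['fx'],c['fy'],c['cx'],c['cy'],c['k1'],c['eye'],c['rotation'])
print(bot.read_state())
E
```

```text
scene 481.73241112278083 481.73241112278083 254.8722003313662 196.06030643344127 -0.030403458379351215 [1.39840267 0.68498178 1.19274644] [-1.06405789 -2.45796537  0.93925959]
top 422.9783188040789 422.9783188040789 256.25752479014835 188.54348002906835 -0.09148724483984971 [3.40127089e-01 2.31573051e-04 1.34387266e+00] [-2.13487671  2.06620994 -0.23554971]
{'time': 0.1, 'q': array([ 1.23109711e+00,  2.64674518e-01,  1.60525882e+00, -3.34279455e-06,
        1.27371247e+00, -3.69237974e-02]), 'joint_vel': array([ 0.0007885 , -0.00096393, -0.00331877,  0.00058174,  0.00071171,
        0.0004853 ]), 'joint_torque': array([ 3.67047960e-05, -5.16703570e+01, -3.68592632e+01,  4.88915293e-05,
        6.27790665e-03, -2.25301864e-05]), 'tool_pos': array([0.20105847, 0.64365425, 0.23007721]), 'tcp_rot': array([-0.4737247 , -3.10528327,  0.00316864]), 'wrist_force': array([ 1.4159469 , -0.39941084, -0.51078724]), 'torque': array([-0.03815492,  0.00467241, -0.04482816]), 'width': 0.9997241981393185}
```

```bash
sed -i "s/R=np.array(c\['rotation'\])/R=rot(c)/; s/np.array(c\['rotation'\]).T/rot(c).T/" h.py
cat >> h.py <<'E'
def rot(c): return cv2.Rodrigues(np.array(c['rotation'],float))[0]
E
```

```text
(no output)
```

View pics/scene0.png

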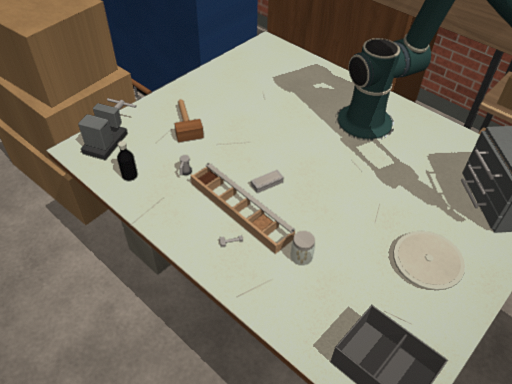

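View pics/top0.png

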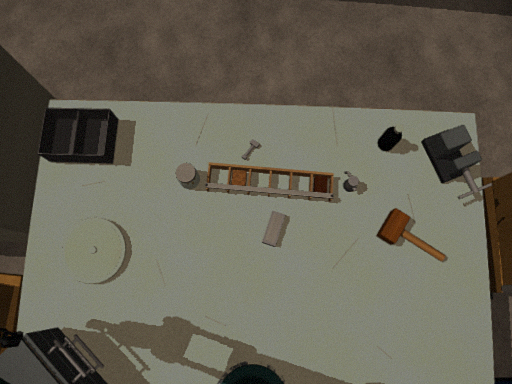

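The jar stands at the left end (top view pixel 186,175), so y>0. The rack spans columns 207–333, the tin is near (275,228), and the third gap is near (263,180).

```bash
python3 - <<'E'
from h import *
crop('top0',165,130,200,125,4,'top0c'); crop('scene0',175,145,150,110,5,'scene0c')
E
```

```text
(no output)
```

View pics/top0c.png

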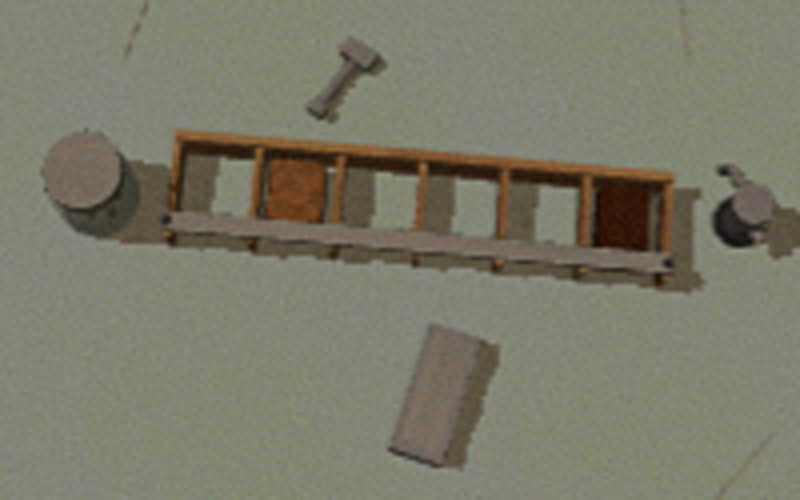

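View pics/scene0c.png

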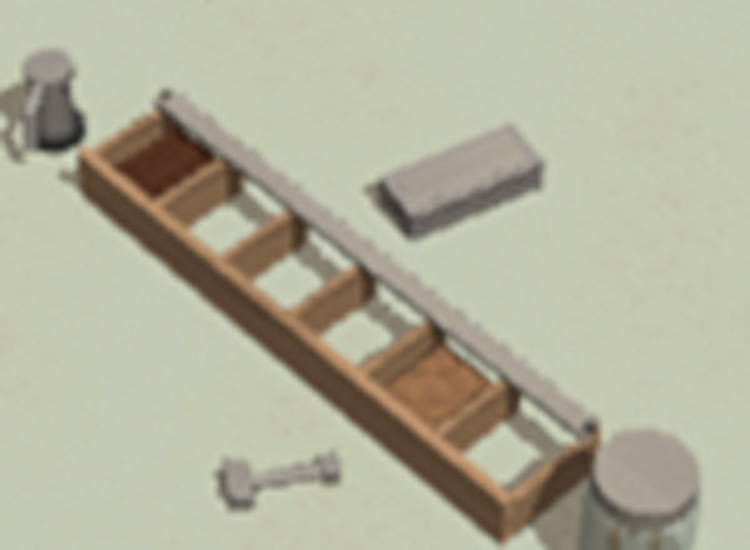

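```bash
cat > fit.py <<'E'
from h import *
from scipy.optimize import least_squares
def T(p,P):
    c,s=np.cos(p[2]),np.sin(p[2]); P=np.array(P,float)
    return np.c_[p[0]+c*P[:,0]-s*P[:,1],p[1]+s*P[:,0]+c*P[:,1],P[:,2]]
def fit(obs,p0):
    def r(p): return np.concatenate([(proj(c,T(p,P))-uv).ravel() for c,P,uv in obs])
    s=least_squares(r,p0,loss='soft_l1'); return s.x,np.round(r(s.x),2).reshape(-1,2)
def full(uv,x0,y0,k): return (np.array(uv,float)+.5)/k-.5+[x0,y0]
E
python3 - <<'E'
from fit import *
t,s=load('top0'),load('scene0')
ft=lambda uv:full(uv,165,130,4); fs=lambda uv:full(uv,175,145,5)
R=[(t,[[-.034,.201,.049],[-.034,-.201,.049],[.039,.201,.044],[.039,-.201,.044]],ft([[170,222],[670,262],[177,131],[673,174]])),
   (s,[[-.034,.201,.049],[-.034,-.201,.049],[.039,.201,.044],[.039,-.201,.044]],fs([[592,428],[163,97],[503,514],[80,152]]))]
for o in (R,R[:1],R[1:]):
    p,e=fit(o,[.6,0,0]); print(p.round(4),e.tolist())
tc=np.array([[.0525,.022,.026],[.0525,-.022,.026],[-.0525,-.022,.026],[-.0525,.022,.026]])
B=[(t,tc,ft([[431,323],[481,341],[440,465],[390,449]])),(s,tc,fs([[412,225],[380,180],[512,124],[545,163]]))]
for o in (B,B[:1],B[1:]):
    q,e=fit(o,[.5,0,-.4]); print(q.round(4),e.tolist())
print(unproj(t,ft([[85,168]]),.089), unproj(s,fs([[645,475]]),.089))
E
```

```text
[ 0.6699 -0.0321 -0.057 ] [[-2.16, -1.29], [0.14, -0.12], [-1.06, -0.23], [0.23, -0.08], [-0.14, 0.08], [-0.36, -1.36], [0.66, -2.74], [-0.38, -0.98]]
[ 0.6686 -0.0342 -0.0522] [[-1.5, -0.58], [0.87, -0.01], [-0.52, 0.44], [0.84, 0.02]]
[ 0.6741 -0.0279 -0.0639] [[-0.2, 1.93], [-0.03, -0.31], [0.41, -0.91], [-0.18, 0.03]]
[ 0.5186 -0.0481 -0.2918] [[-0.79, -0.5], [-0.04, -0.62], [-0.11, 0.01], [-1.05, -0.49], [0.11, -2.16], [-0.13, -1.41], [-0.24, -0.95], [0.05, -0.85]]
[ 0.5174 -0.0497 -0.2921] [[-0.29, -0.1], [0.45, -0.22], [0.38, 0.42], [-0.56, -0.09]]
[ 0.5231 -0.0438 -0.2783] [[0.32, -0.68], [-0.09, 0.09], [-0.35, 0.23], [0.1, 0.3]]
[[0.67461334 0.22653367 0.089     ]] [[0.67851513 0.23262498 0.089     ]]
```

```bash
cat > mv.py <<'E'
from fit import *
from scipy.spatial.transform import Rotation as Ro
RK=np.array([.6705,-.031,-.057])
def rk(x,y,z): return T(RK,[[x,y,z]])[0]
def tool(ang,tilt=None): # tool y axis at world angle ang (rad), pointing down
    y=np.array([np.cos(ang),np.sin(ang),0]); z=np.array([0,0,-1.]); return Ro.from_matrix(np.c_[np.cross(y,z),y,z])
def cur():
    s=bot.read_state(); return s['tool_pos'],Ro.from_rotvec(s['tcp_rot']),s
def rel(P,ang):
    p,R,s=cur(); d=R.inv().apply(np.array(P)-p)*100; w=(R.inv()*tool(ang)).as_rotvec(degrees=True); return np.r_[d,w].round(2).tolist()
def torack(P):
    c,s=np.cos(RK[2]),np.sin(RK[2]); d=np.array(P)[:2]-RK[:2]; return np.array([c*d[0]+s*d[1],-s*d[0]+c*d[1]])
def stat():
    p,R,s=cur(); y=R.as_matrix()[:,1]; print('t',round(s['time'],2),'world',p.round(4),'rack',torack(p).round(4),'yaw-rack deg',np.degrees(np.arctan2(y[1],y[0])-RK[2]).round(2),'tilt',np.degrees(np.arccos(-R.as_matrix()[2,2])).round(2),'F',s['wrist_force'].round(2),'w',round(s['width'],3))
E
python3 - <<'E'
from mv import *
stat(); print(rel(rk(-.034,.172,.12),RK[2]))
E
```

```text
t 0.1 world [0.2011 0.6437 0.2301] rack [-0.5071  0.6468] yaw-rack deg 75.92 tilt 0.12 F [ 1.42 -0.4  -0.51] w 1.0
[-57.44, -34.52, 11.07, -0.1, 0.07, 75.92]
```

Call:
servo_tool --plan '[[[-14,-8.5,2.5,0,0,18],[-28,-17,5,0,0,36],[-42,-26,8,0,0,54],[-57.4,-34.5,11,-0.1,0.1,75.9],[-57.4,-34.5,11,-0.1,0.1,75.9],[-57.4,-34.5,11,-0.1,0.1,75.9],[-57.4,-34.5,11,-0.1,0.1,75.9],[-57.4,-34.5,11,-0.1,0.1,75.9],[-57.4,-34.5,11,-0.1,0.1,75.9],[-57.4,-34.5,11,-0.1,0.1,75.9],[-57.4,-34.5,11,-0.1,0.1,75.9],[-57.4,-34.5,11,-0.1,0.1,75.9],[-57.4,-34.5,11,-0.1,0.1,75.9],[-57.4,-34.5,11,-0.1,0.1,75.9],[-57.4,-34.5,11,-0.1,0.1,75.9],[-57.4,-34.5,11,-0.1,0.1,75.9],[-57.4,-34.5,11,-0.1,0.1,75.9],[-57.4,-34.5,11,-0.1,0.1,75.9],[-57.4,-34.5,11,-0.1,0.1,75.9],[-57.4,-34.5,11,-0.1,0.1,75.9]]]' --claw 0 --grip_force 30

```text
time: 1.77
tool_pos: [0.645, 0.1438, 0.1204]
tcp_rot: [-2.282, -2.157, 0.001]
wrist_force: [-0.7, 0.7, -0.8]
width: 0.001
```

```bash
python3 - <<'E'
from mv import *
stat(); 
snap('scene','scene1'); snap('top','top1'); crop('scene1',215,130,130,130,5,'scene1c'); crop('top1',165,100,150,130,5,'top1c')
p=cur()[0]
for n in('scene1','top1'): print(proj(load(n),[p]))
E
```

```text
t 1.77 world [0.645  0.1438 0.1204] rack [-0.0354  0.1731] yaw-rack deg 0.03 tilt 0.1 F [-0.71  0.65 -0.8 ] w 0.001
[[288.38831391 209.81350725]]
[[210.79952293 179.21693799]]
```

View pics/scene1c.png

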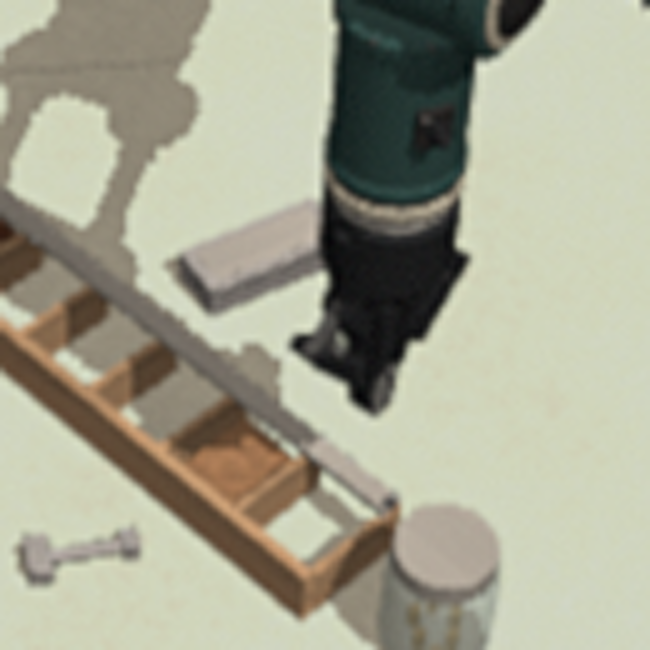

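View pics/top1c.png

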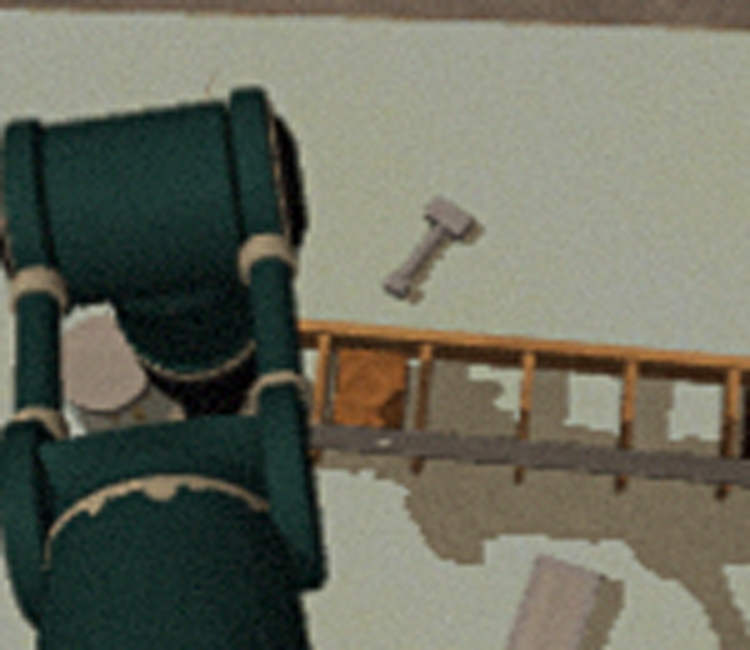

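Call:
servo_tool --plan '[[[-0.4,0.1,3,0,0,0],[-0.4,0.1,5.5,0,0,0],[-0.4,0.1,6.6,0,0,0],[-0.4,0.1,6.9,0,0,0],[-0.4,0.1,7.1,0,0,0],[-0.4,0.1,7.2,0,0,0],[-0.4,0.1,7.25,0,0,0],[-0.4,0.1,7.3,0,0,0],[-0.4,0.1,7.3,0,0,0],[-0.4,0.1,7.3,0,0,0]]]'

```text
time: 2.7
tool_pos: [0.6466, 0.1406, 0.049]
tcp_rot: [2.282, 2.159, 0.003]
wrist_force: [0.3, 0.5, 2.5]
width: -0.001
```

```bash
python3 - <<'E'
from mv import *
stat()
snap('scene','scene2'); crop('scene2',215,130,130,130,5,'scene2c')
E
```

```text
t 2.7 world [0.6466 0.1406 0.049 ] rack [-0.0336  0.17  ] yaw-rack deg 0.11 tilt 0.1 F [0.29 0.55 2.46] w -0.001
```

View pics/scene2c.png

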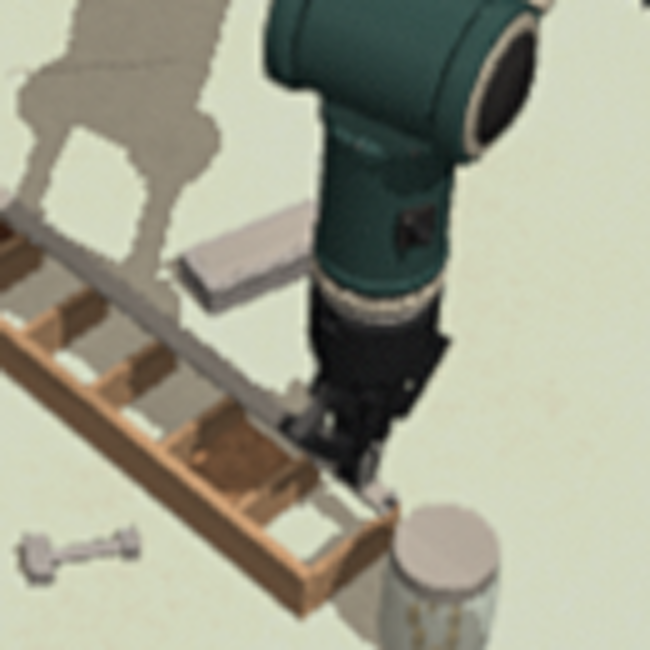

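Call:
servo_tool --plan '[[[0,0,0.08,0,0,0],[-0.5,0,0.08,0,0,0],[-1.3,0,0.08,0,0,0],[-2.1,0,0.08,0,0,0],[-2.9,0,0.08,0,0,0],[-3.7,0,0.08,0,0,0],[-4.5,0,0.08,0,0,0],[-5.3,0,0.08,0,0,0],[-6.1,0,0.08,0,0,0],[-6.6,0,0.08,0,0,0],[-7.1,0,0.08,0,0,0],[-7.1,0,0.08,0,0,0],[-7.1,0,0.08,0,0,0]]]'

```text
time: 3.83
tool_pos: [0.6426, 0.0687, 0.048]
tcp_rot: [2.281, 2.159, 0.001]
wrist_force: [0.3, -3.1, 2.2]
width: 0.0
```

```bash
python3 - <<'E'
from mv import *
stat()
snap('scene','scene3'); crop('scene3',215,130,130,130,5,'scene3c')
E
```

```text
t 3.83 world [0.6426 0.0687 0.048 ] rack [-0.0335  0.0979] yaw-rack deg 0.1 tilt 0.06 F [ 0.31 -3.13  2.22] w 0.0
```

View pics/scene3c.png

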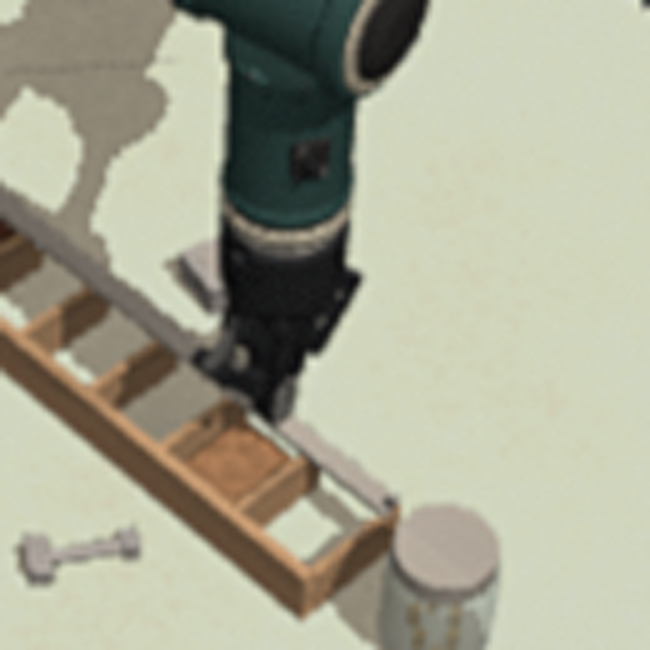

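Call:
servo_tool --plan '[[[-0.5,0,0.03,0,0,0],[-1.3,0,0.03,0,0,0],[-2.1,0,0.03,0,0,0],[-2.9,0,0.03,0,0,0],[-3.7,0,0.03,0,0,0],[-4.5,0,0.03,0,0,0],[-5.3,0,0.03,0,0,0],[-5.8,0,0.03,0,0,0],[-6.2,0,0.03,0,0,0],[-6.3,0,0.03,0,0,0],[-6.3,0,0.03,0,0,0],[-6.3,0,0.03,0,0,0],[-6.3,0,0.03,0,0,0],[-6.3,0,0.03,0,0,0]]]'

```text
time: 5.05
tool_pos: [0.6391, 0.0057, 0.0477]
tcp_rot: [2.28, 2.159, 0.0]
wrist_force: [-1.0, -1.7, 2.8]
width: 0.001
```

```bash
python3 - <<'E'
from mv import *
stat()
snap('scene','scene4'); crop('scene4',195,130,130,130,5,'scene4c')
E
```

```text
t 5.05 world [0.6391 0.0057 0.0477] rack [-0.0334  0.0348] yaw-rack deg 0.14 tilt 0.07 F [-1.05 -1.65  2.81] w 0.001
```

View pics/scene4c.png

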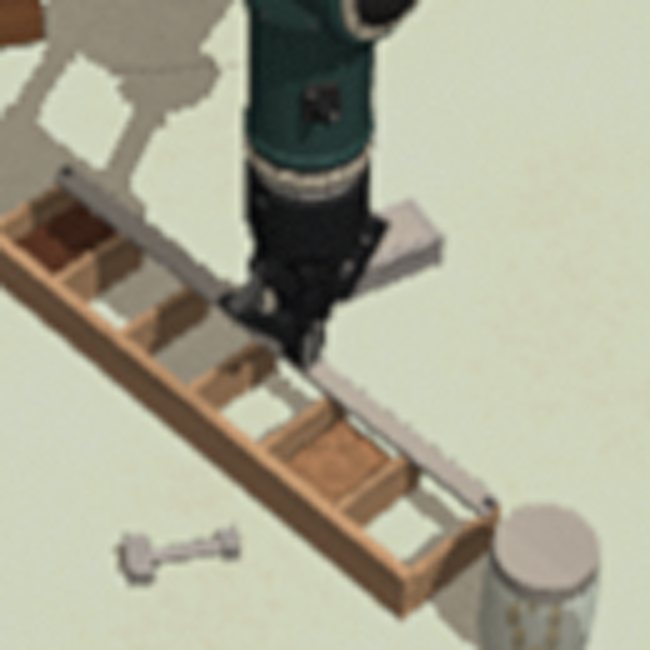

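Call:
servo_tool --plan '[[[0,0,-2,0,0,0],[0,0,-5,0,0,0],[0,0,-8,0,0,0],[-3,-3,-8,0,0,0],[-6,-6,-8,0,0,0],[-9,-9,-8,0,0,0],[-12,-11.2,-8,0,0,0],[-12.1,-11.2,-8,0,0,0],[-12.1,-11.2,-8,0,0,0],[-12.1,-11.2,-5,0,0,0],[-12.1,-11.2,-1,0,0,0],[-12.1,-11.2,2,0,0,0],[-12.1,-11.2,3.4,0,0,0],[-12.1,-11.2,4.2,0,0,0],[-12.1,-11.2,4.3,0,0,0],[-12.1,-11.2,4.3,0,0,0]]]' --claw 6

```text
time: 6.43
tool_pos: [0.5215, -0.1083, 0.0046]
tcp_rot: [2.28, 2.16, 0.001]
wrist_force: [-0.4, 0.7, 0.0]
width: 0.704
```

```bash
python3 - <<'E'
from mv import *
stat()
snap('scene','scene5'); crop('scene5',195,110,130,130,5,'scene5c')
snap('top','top5'); crop('top5',205,140,130,110,5,'top5c')
E
```

```text
t 6.43 world [ 0.5215 -0.1083  0.0046] rack [-0.1443 -0.0856] yaw-rack deg 0.19 tilt 0.06 F [-0.35  0.71  0.01] w 0.704
```

View pics/scene5c.png

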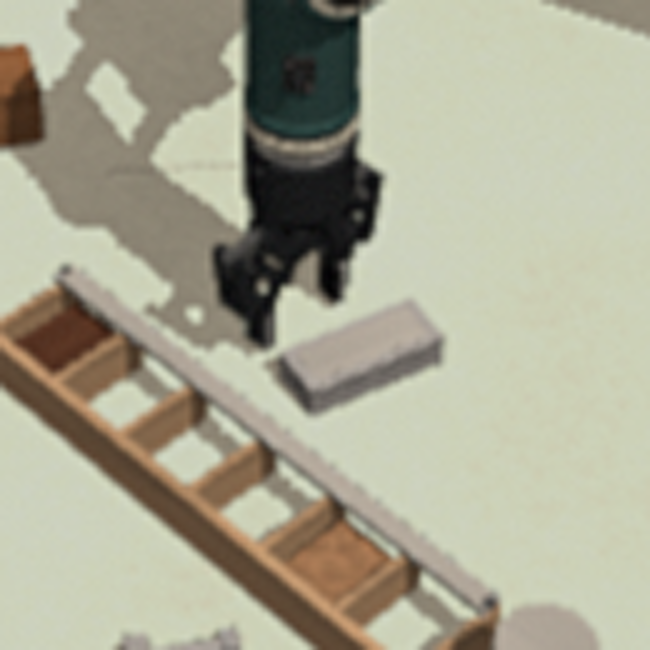

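View pics/top5c.png

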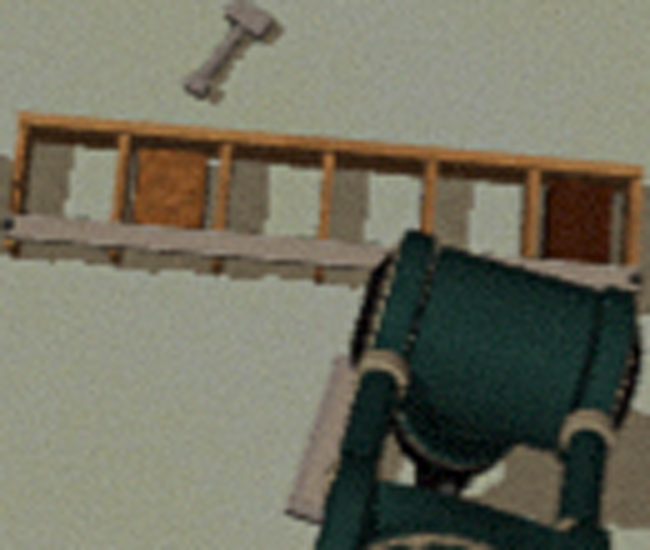

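Call:
servo_tool --plan '[[[0.8,0,0,0,0,0],[1.3,0,0,0,0,0],[1.7,0,0,0,0,0],[2.1,0,0,0,0,0],[2.5,0,0,0,0,0],[2.9,0,0,0,0,0],[3.3,0,0,0,0,0],[3.7,0,0,0,0,0],[4.1,0,0,0,0,0],[4.5,0,0,0,0,0],[4.9,0,0,0,0,0],[5.3,0,0,0,0,0],[5.7,0,0,0,0,0],[6.1,0,0,0,0,0],[6.5,0,0,0,0,0],[6.8,0,0,0,0,0],[7,0,0,0,0,0],[7,0,0,0,0,0]]]'

```text
time: 8.03
tool_pos: [0.5262, -0.0384, 0.0058]
tcp_rot: [2.278, 2.159, 0.003]
wrist_force: [-1.2, 0.3, 0.2]
width: 0.704
```

```bash
python3 - <<'E'
from mv import *
stat()
snap('scene','scene6'); crop('scene6',195,110,130,130,5,'scene6c')
snap('top','top6'); crop('top6',205,140,130,110,5,'top6c')
E
```

```text
t 8.03 world [ 0.5262 -0.0384  0.0058] rack [-0.1436 -0.0156] yaw-rack deg 0.17 tilt 0.2 F [-1.17  0.32  0.18] w 0.704
```

View pics/scene6c.png

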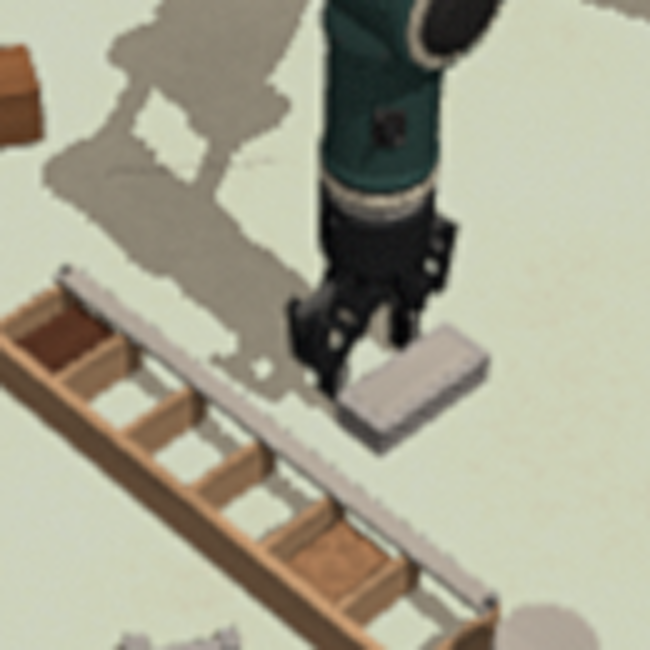

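View pics/top6c.png

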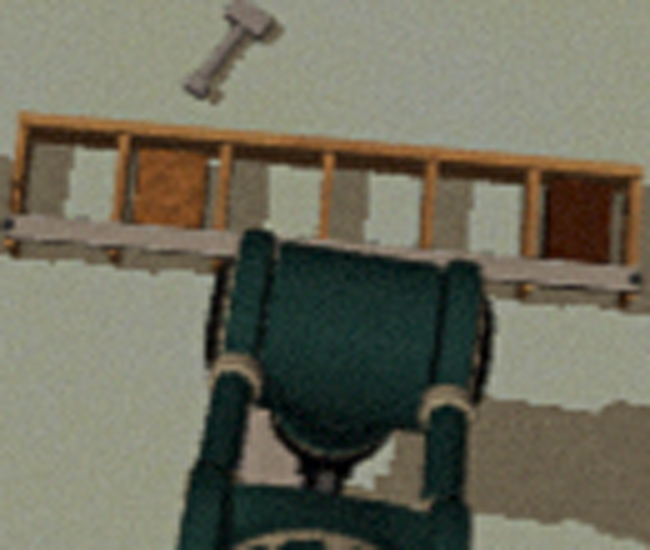

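```bash
cat > tinfit.py <<'E'
from mv import *
tc=np.array([[.0525,.022,.026],[.0525,-.022,.026],[-.0525,-.022,.026],[-.0525,.022,.026]])
def tin(tag,uv,x0,y0,k,rack,p0):
    q,e=fit([(load(tag),tc,full(uv,x0,y0,k))],p0); d=q[:2]-rack[:2]; c,s=np.cos(rack[2]),np.sin(rack[2])
    print('tin',q.round(4),'in rack',np.round([c*d[0]+s*d[1],-s*d[0]+c*d[1],q[2]-rack[2]],4),e.tolist())
SR=np.array([.6741,-.0279,-.0600]); TR=np.array([.6686,-.0342,-.0545])
E
python3 - <<'E'
from tinfit import *
tin('scene6',[[380,438],[342,400],[448,325],[490,358]],195,110,5,SR,[.53,0,-.05])
crop('scene6',255,170,50,40,14,'s6z')
E
```

```text
tin [ 0.5212  0.0015 -0.0688] in rack [-0.1544  0.0202 -0.0088] [[0.49, -0.23], [-1.23, 0.09], [-0.23, -0.07], [0.68, 0.19]]
```

View pics/s6z.png

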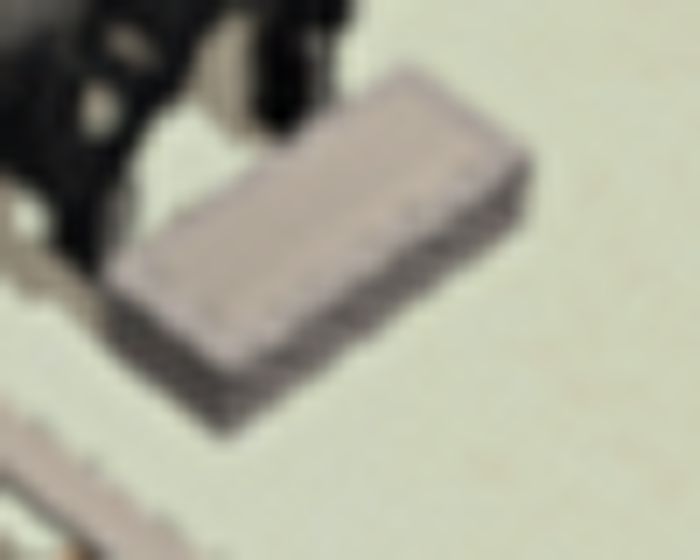

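Call:
servo_tool --plan '[[[0.3,0,0,0,0,0],[0.6,0,0,0,0,0],[0.9,0,0,0,0,0],[1.15,0,0,0,0,0],[1.35,0,0,0,0,0],[1.4,0,0,0,0,0],[1.4,0,0,0,0,0],[0.8,0,0,0,0,0],[-1,0,0,0,0,0],[-4,0,-2,0,0,0],[-8,-4,-6,0,0,0],[-12,-6,-8,0,0,0],[-16,-8,-8,0,0,0],[-20,-8,-8,0,0,0]]]'

```text
time: 9.3
tool_pos: [0.4422, -0.2062, 0.0842]
tcp_rot: [2.276, 2.159, 0.004]
wrist_force: [1.7, 0.2, -0.2]
width: 0.707
```

```bash
python3 - <<'E'
from mv import *
stat()
snap('scene','scene7'); crop('scene7',225,150,100,80,7,'scene7c')
snap('top','top7'); crop('top7',225,160,100,80,7,'top7c')
E
```

```text
t 9.3 world [ 0.4422 -0.2062  0.0842] rack [-0.218  -0.1879] yaw-rack deg 0.23 tilt 0.28 F [ 1.71  0.19 -0.15] w 0.707
```

View pics/scene7c.png

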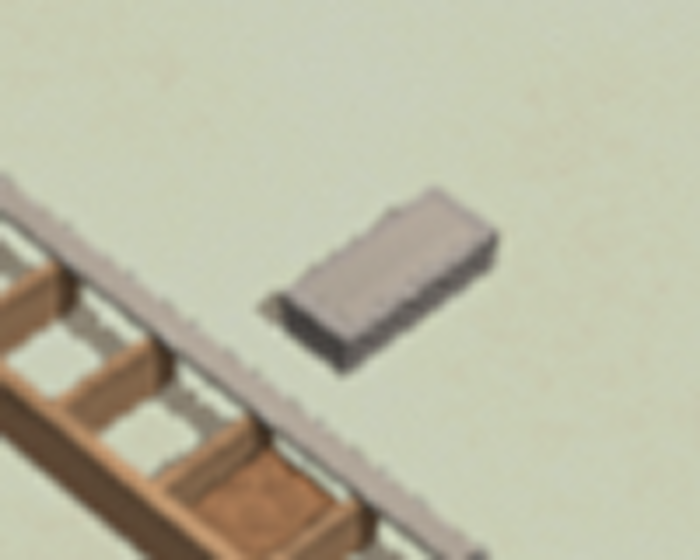

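View pics/top7c.png

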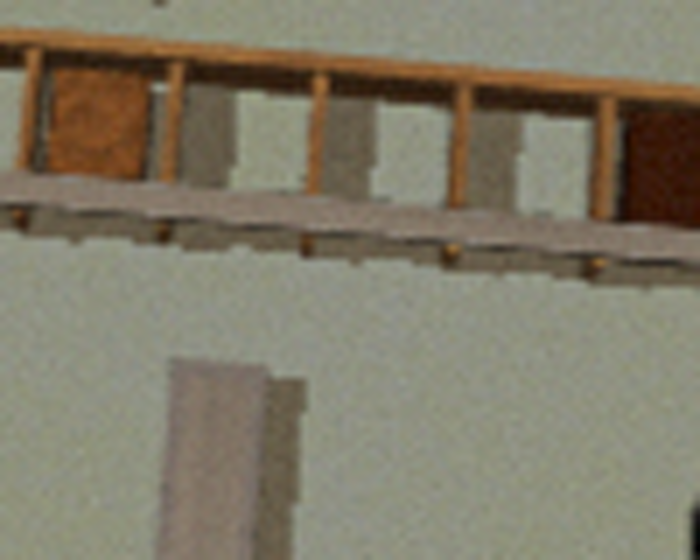

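```bash
python3 - <<'E'
from tinfit import *
crop('top7',235,195,40,60,10,'top7z')
tin('scene7',[[345,342],[282,293],[437,186],[497,235]],225,150,7,SR,[.53,0,-.05])
for t,R,o,k in (('top7',TR,(225,160),7),('scene7',SR,(225,150),7)):
    # divider near-bottom corners reproj
    c=load(t); P=T(R,[[-.045,.066,.038],[-.045,0,.038],[.034,.066,.038],[.034,0,.038]])
    print(t,((proj(c,P)-o+.5)*k-.5).round(1).tolist())
E
```

```text
tin [ 0.5203  0.0132 -0.0718] in rack [-0.1559  0.0318 -0.0118] [[0.03, 0.23], [-0.32, -0.11], [-0.22, -0.03], [0.56, -0.11]]
top7 [[164.0, 228.5], [309.7, 240.9], [179.8, 60.5], [323.5, 72.7]]
scene7 [[276.1, 406.4], [176.1, 327.3], [148.5, 498.6], [48.7, 415.6]]
```

View pics/top7z.png

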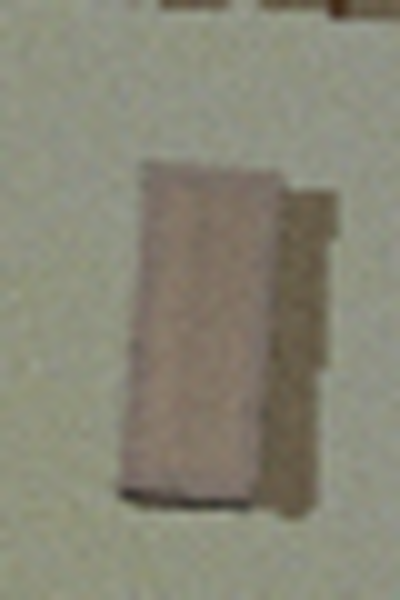

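```bash
python3 - <<'E'
from tinfit import *
tin('top7',[[143,160],[283,175],[252,498],[122,487]],235,195,10,TR,[.53,0,-.05])
E
```

```text
tin [ 0.5177  0.0098 -0.0488] in rack [-0.1531  0.0357  0.0057] [[0.12, -0.17], [0.0, -0.55], [0.46, 0.36], [-0.64, 0.3]]
```

```bash
python3 - <<'E'
from mv import *
print(rel(rk(-.237,.0335,.084),RK[2]+np.pi/2),bot.read_state()['q'].round(2))
E
```

```text
[22.59, -2.07, -0.06, 0.12, 0.47, -90.18] [-0.49  0.05  2.14 -0.    0.94 -0.43]
```

Call:
servo_tool --plan '[[[4,-2.1,0,0,0,-15],[8,-2.1,0,0,0,-30],[12,-2.1,0,0,0,-45],[16,-2.1,0,0,0,-60],[20,-2.1,0,0,0,-75],[22.6,-2.1,0,0.1,0.5,-90.2],[22.6,-2.1,0,0.1,0.5,-90.2],[22.6,-2.1,0,0.1,0.5,-90.2],[22.6,-2.1,0,0.1,0.5,-90.2],[22.6,-2.1,0,0.1,0.5,-90.2],[22.6,-2.1,0,0.1,0.5,-90.2],[22.6,-2.1,0,0.1,0.5,-90.2],[22.6,-2.1,0,0.1,0.5,-90.2],[22.6,-2.1,0,0.1,0.5,-90.2],[22.6,-2.1,0,0.1,0.5,-90.2],[22.6,-2.1,0,0.1,0.5,-90.2]]]' --claw 1.5

```text
time: 10.73
tool_pos: [0.4354, 0.0163, 0.0832]
tcp_rot: [-0.092, -3.14, -0.001]
wrist_force: [-0.5, 0.8, -0.7]
width: 0.175
```

```bash
python3 - <<'E'
from mv import *
stat()
print(rel(rk(-.237,.0335,.005),RK[2]+np.pi/2))
E
```

```text
t 10.73 world [0.4354 0.0163 0.0832] rack [-0.2374  0.0338] yaw-rack deg 89.92 tilt 0.04 F [-0.51  0.85 -0.72] w 0.175
[-0.04, -0.04, 7.82, 0.04, -0.02, -0.08]
```

Call:
servo_tool --plan '[[[0,0,3,0,0,0],[0,0,6,0,0,0],[0,0,7.4,0,0,0],[0,0,7.8,0,0,0],[0,0,7.8,0,0,0],[-0.8,0,7.8,0,0,0],[-1.4,0,7.8,0,0,0],[-1.8,0,7.8,0,0,0],[-2.2,0,7.8,0,0,0],[-2.6,0,7.8,0,0,0],[-3,0,7.8,0,0,0],[-3.4,0,7.8,0,0,0],[-3.8,0,7.8,0,0,0],[-4.2,0,7.8,0,0,0],[-4.6,0,7.8,0,0,0],[-4.8,0,7.8,0,0,0],[-4.8,0,7.8,0,0,0]]]'

```text
time: 12.15
tool_pos: [0.4843, 0.0135, 0.0053]
tcp_rot: [0.092, 3.139, 0.001]
wrist_force: [-0.3, 0.4, -0.3]
width: 0.175
```

```bash
python3 - <<'E'
from mv import *
stat()
snap('scene','scene8'); crop('scene8',225,150,100,80,7,'scene8c')
snap('top','top8'); crop('top8',225,160,100,80,7,'top8c')
E
```

```text
t 12.15 world [0.4843 0.0135 0.0053] rack [-0.1884  0.0338] yaw-rack deg 89.92 tilt 0.06 F [-0.28  0.38 -0.27] w 0.175
```

View pics/scene8c.png

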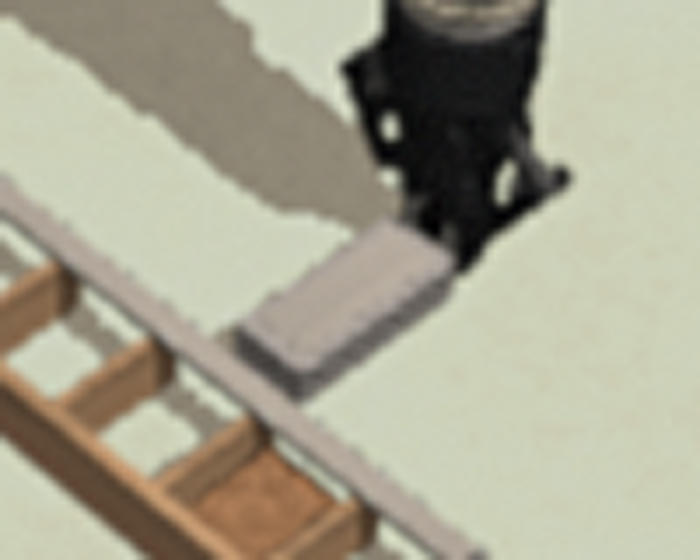

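View pics/top8c.png

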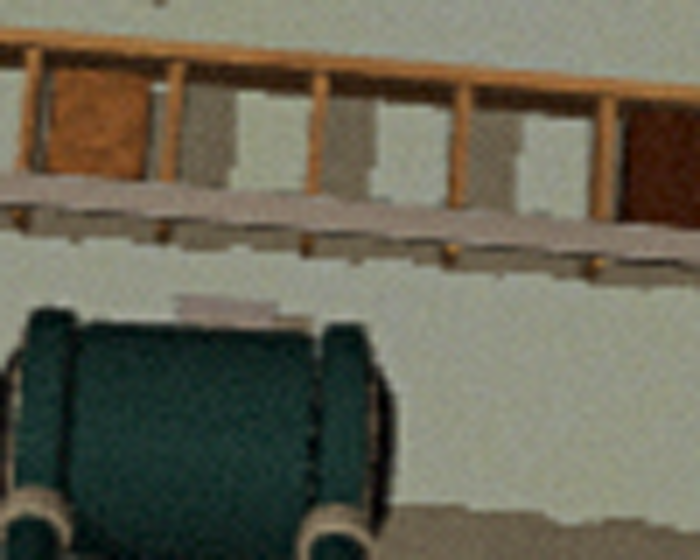

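Call:
servo_tool --plan '[[[-0.4,0,0,0,0,0],[-0.8,0,0,0,0,0],[-1.2,0,0,0,0,0],[-1.6,-0.05,0,0,0,0],[-2,-0.05,0,0,0,0],[-2.4,-0.05,0,0,0,0],[-2.8,-0.1,0,0,0,0],[-3.2,-0.1,0,0,0,0],[-3.6,-0.1,0,0,0,0],[-4,-0.1,0,0,0,0],[-4.4,-0.1,0,0,0,0],[-4.8,-0.1,0,0,0,0],[-5,-0.1,0,0,0,0],[-5,-0.1,0,0,0,0]]]'

```text
time: 13.42
tool_pos: [0.5346, 0.0095, 0.0055]
tcp_rot: [0.092, 3.139, 0.001]
wrist_force: [0.3, 0.7, 0.8]
width: 0.176
```

```bash
python3 - <<'E'
from mv import *
stat()
snap('scene','scene9'); crop('scene9',225,150,100,80,7,'scene9c')
snap('top','top9'); crop('top9',225,160,100,80,7,'top9c')
E
```

```text
t 13.42 world [0.5346 0.0095 0.0055] rack [-0.138   0.0327] yaw-rack deg 89.92 tilt 0.09 F [0.25 0.69 0.81] w 0.176
```

View pics/scene9c.png

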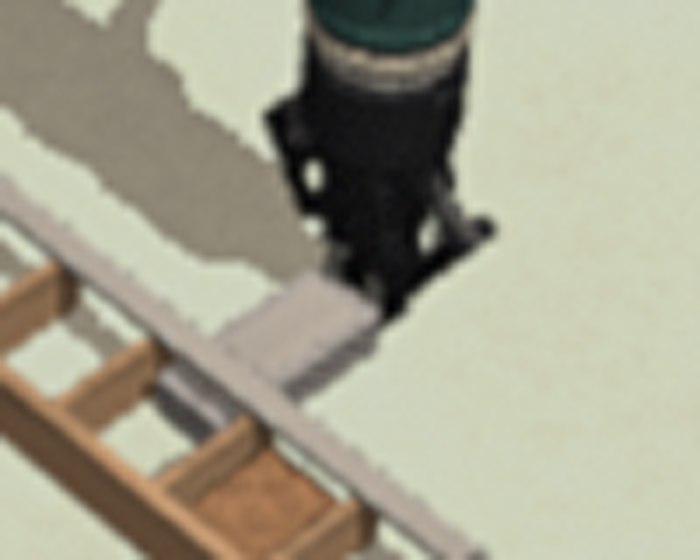

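View pics/top9c.png

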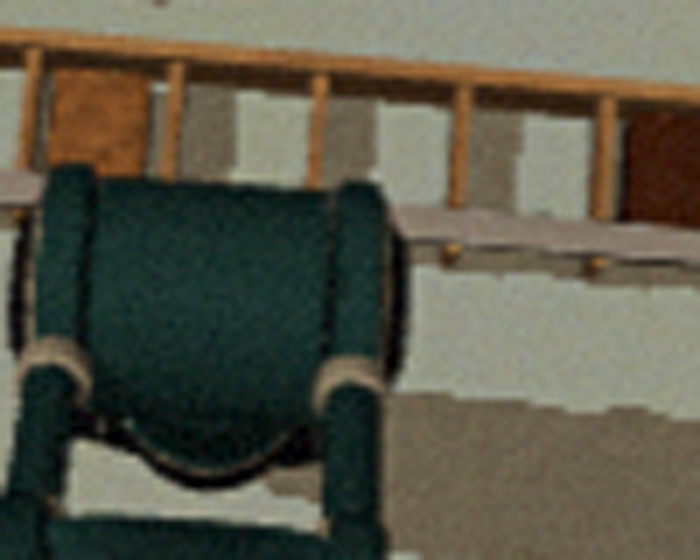

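Call:
servo_tool --plan '[[[-0.4,0,0,0,0,0],[-0.8,0,0,0,0,0],[-1.2,0,0,0,0,0],[-1.6,0,0,0,0,0],[-2,0,0,0,0,0],[-2.4,0,0,0,0,0],[-2.8,0,0,0,0,0],[-3.2,0,0,0,0,0],[-3.6,0,0,0,0,0],[-4,0,0,0,0,0],[-4.3,0,0,0,0,0],[-4.6,0,0,0,0,0],[-4.8,0,0,0,0,0],[-5,0,0,0,0,0],[-5,0,0,0,0,0]]]'

```text
time: 14.77
tool_pos: [0.5846, 0.0066, 0.0057]
tcp_rot: [0.092, 3.138, 0.001]
wrist_force: [0.2, -0.1, 0.8]
width: 0.175
```

```bash
python3 - <<'E'
from mv import *
stat()
snap('scene','scene10'); crop('scene10',225,150,100,80,7,'scene10c')
E
```

```text
t 14.77 world [0.5846 0.0066 0.0057] rack [-0.0879  0.0327] yaw-rack deg 89.92 tilt 0.12 F [ 0.16 -0.06  0.84] w 0.175
```

View pics/scene10c.png

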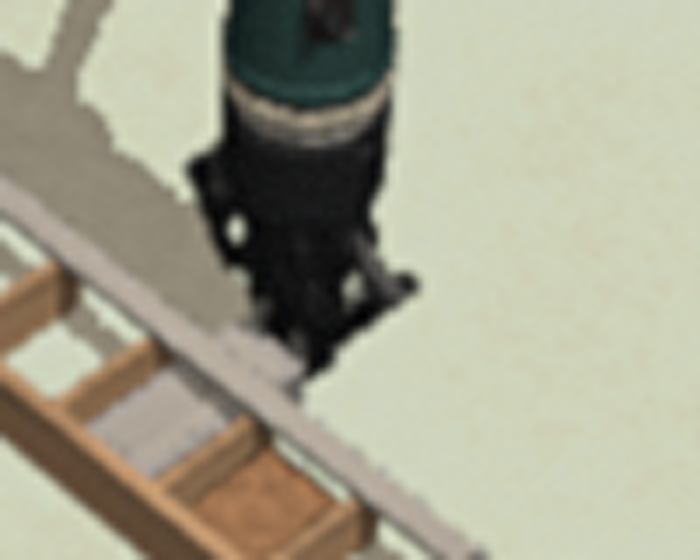

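Nearly home. I'll continue in small steps, watching the force.

Call:
servo_tool --plan '[[[-0.1,0,0,0,0,0],[-0.2,0,0,0,0,0],[-0.3,0,0,0,0,0],[-0.4,0,0,0,0,0],[-0.5,0,0,0,0,0],[-0.6,0,0,0,0,0],[-0.6,0,0,0,0,0]]]'

```text
time: 15.4
tool_pos: [0.5896, 0.0063, 0.0056]
tcp_rot: [-0.092, -3.14, -0.001]
wrist_force: [-4.5, -0.1, 3.1]
width: 0.176
```

```bash
python3 -c "
from mv import *
stat()"
```

```text
t 15.4 world [0.5896 0.0063 0.0056] rack [-0.0829  0.0327] yaw-rack deg 89.92 tilt 0.04 F [-4.47 -0.09  3.15] w 0.176
```

Call:
servo_tool --plan '[[[-0.1,0,0,0,0,0],[-0.2,0,0,0,0,0],[-0.25,0,0,0,0,0],[-0.25,0,0,0,0,0],[-0.25,0,0,0,0,0]]]'

```text
time: 15.82
tool_pos: [0.5895, 0.0063, 0.0051]
tcp_rot: [-0.092, -3.135, -0.001]
wrist_force: [-8.7, 0.3, 6.2]
width: 0.175
```

```bash
python3 - <<'E'
from mv import *
stat()
snap('scene','scene11'); crop('scene11',225,150,100,80,7,'scene11c')
E
```

```text
t 15.82 world [0.5895 0.0063 0.0051] rack [-0.083   0.0326] yaw-rack deg 89.92 tilt 0.31 F [-8.74  0.27  6.2 ] w 0.175
```

View pics/scene11c.png

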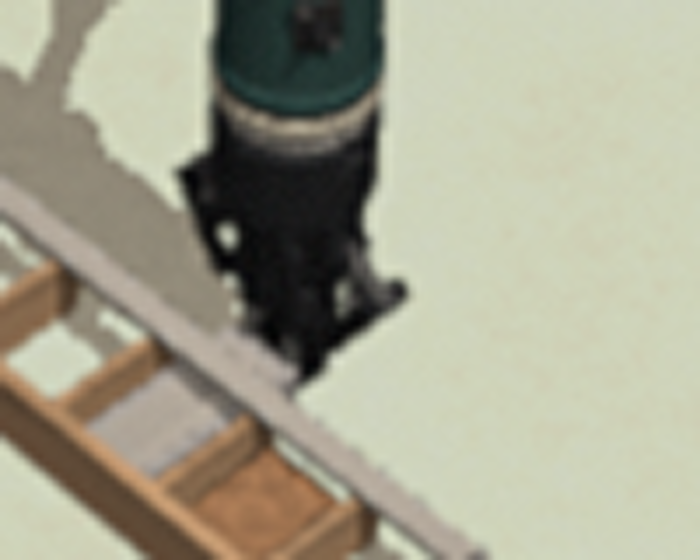

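Call:
servo_tool --plan '[[[0.3,0,0,0,0,0],[1.5,0,0,0,0,0],[4,0,0,0,0,0],[8,0,-2,0,0,0],[11,0,-6,0,0,0],[12,4,-10,0,0,0],[12,8,-14,0,0,0],[12,12,-16,0,0,0],[12,16,-16,0,0,0],[12,20,-16,0,0,0],[12,24,-16,0,0,0],[12,24,-16,0,0,0],[12,24,-16,0,0,0]]]'

```text
time: 16.95
tool_pos: [0.4864, 0.2587, 0.1676]
tcp_rot: [-0.085, -3.14, -0.009]
wrist_force: [0.2, 0.6, -0.1]
width: 0.177
```

```bash
python3 - <<'E'
from mv import *
stat()
snap('scene','scene12'); crop('scene12',175,145,150,110,5,'scene12c')
snap('top','top12'); crop('top12',225,150,100,80,7,'top12c')
E
```

```text
t 16.95 world [0.4864 0.2587 0.1676] rack [-0.2003  0.2787] yaw-rack deg 90.16 tilt 0.32 F [ 0.22  0.56 -0.14] w 0.177
```

View pics/scene12c.png

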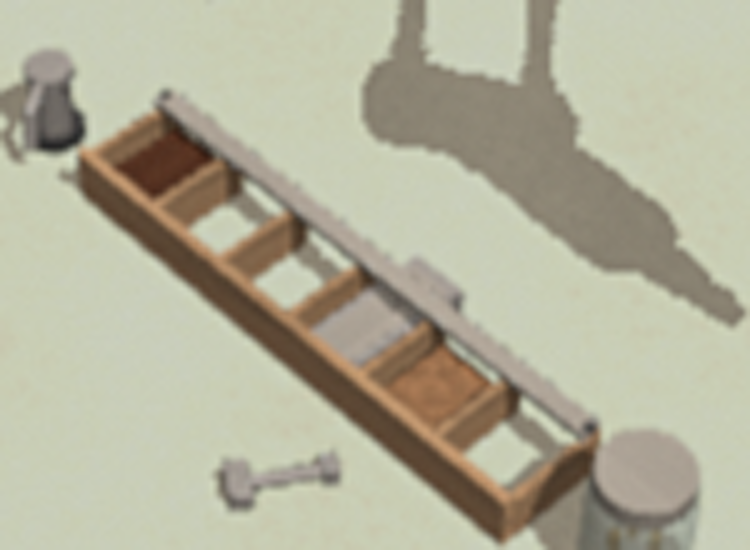

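View pics/top12c.png

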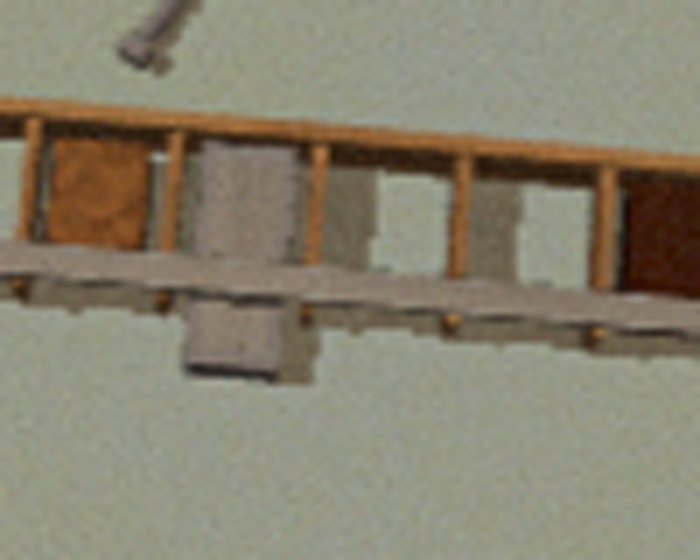

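```bash
python3 - <<'E'
from tinfit import *
c=load('top12')
for p in [[-.018,.033,0]]:
    d=T([p[0],p[1],0],tc); print(((proj(c,T(TR,d))-[225,150]+.5)*7-.5).round(0).tolist())
c=load('scene12'); print(((proj(c,T(SR,d))-[175,145]+.5)*5-.5).round(0).tolist())
E
```

```text
[[204.0, 139.0], [299.0, 147.0], [280.0, 369.0], [184.0, 361.0]]
[[343.0, 384.0], [296.0, 344.0], [415.0, 260.0], [463.0, 297.0]]
```

```bash
python3 -c "
from workcell import finish_job
print(finish_job())"
```

```text
the job is handed in; nothing more can be done
None
```

I ran the shut fingers along the rail from the jar's end (y > 0) over gaps 1, 2 and 3, then pushed the tin home into gap 3. The job is handed in at about 17 s of the 64 s allowed; it reports no verdict.

- **Rail:** The wrist read 2–3 N at my stops over gaps 1, 2 and 3. I lifted off at about rack y = 35 mm, so the fourth gap was never reached.
- **Tin:** I pushed its side first, to line it up with gap 3, then its near end until it stopped. At the stop the force rose to 8.7 N with no further motion, about 1 mm from the expected home position.
- **Final pictures:** The tin lies flat and close to centred in gap 3, within about 1–2 mm of the predicted home outline. The hand is clear. The neighbours visible in the final crops (jar, pump head, both blocks, core remover) look unmoved. I did not check the turntable and mallet in those pictures, but the arm never went near them.
- **What disagreed:** The two cameras differed by about 5–6 mm in absolute position. Measured relative to the rack, they agreed to within about 4 mm, so I steered by those relative values.

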